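Switch on and set the vanity mirror's light

TASK

Set the make-up mirror's light from the three-switch box on the vanity, using only light fingertip taps: first switch it on by tapping down the raised half of the wide rocker, then change it to daylight by tapping down the raised half of the narrow rocker, and last press the round button and keep it down for at least two seconds so that the light comes up to full. Let go with both rockers left over and nothing touched any more. Do not pick up, shift or turn the jar, the scrubber, the lipstick or the lipstick organizer standing around it.

Things in the scene. Friction and masses are not known exactly. Their poses are not given: they have to be found in the camera images.
- box: Aluminium switch box fixed to the vanity top, 72 (x) x 164 (y) x 34 (z) mm; origin at the centre of its underside, z up, its front long side faces its -x (roughly to the robot, turned by up to 0.5 rad). Three switch modules sit in a row on its top, 50 mm apart along its y, in an order that varies. All switches are white on equal grey plates.
- power_mod: Wide rocker's module: grey plate 60 (x) x 48 (y) x 3 mm, origin under its centre (34 mm above the vanity), axes as the box's. Rocker 40 wide (y) x 40 mm long (x), a shallow V that tips about a line along y through the centre, 7 mm above the origin. At the start its -x half stands up (outer edge 14 mm above the origin), its +x half lies level at 7 mm; pressed over, the reverse.
- power_press (a point): Point on the top of the wide rocker's raised half, 14 mm from the tipping line towards the box's front (-x), mid-width: the place to tap. It moves with the rocker: 46 mm above the vanity at the start, 41 mm when the rocker is fully over and that half lies level.
- power (a joint): Wide rocker's angle in rad: about 0 off (start), 0.34 fully over (end stop); on beyond 0.20 (outer edge then 44 mm, press point 43 mm above the vanity or lower; about 41 mm at the stop). It stays where it is left; it moves under 1.5 N at its outer edge, 2 to 3 N nearer the middle. Pushed further at the stop, the whole rocker gives on a spring: from 4 N, up to 3.5 mm at 11 N.
- tone_mod: Module of the narrow rocker (daylight switch): plate like the wide rocker's, same origin and axes. The rocker is 20 mm wide (y) and 40 mm long (x), with the same V shape, heights, tipping line and start position as the wide one.
- tone_press (a point): Point on the top of the narrow rocker's raised half, 14 mm from the tipping line towards -x, mid-width: the place to tap. 46 mm above the vanity at the start, 41 mm when fully over.
- tone (a joint): Narrow rocker's angle in rad: about 0 at the start, 0.34 fully over (end stop); daylight beyond 0.20. Heights and effort as for the wide rocker; it stays where it is left.
- dim_mod: Module of the round button (brightness): plate like the others, same origin and axes; the button, 26 mm across, stands in its centre, its top 12 mm above the module's origin.
- dim_press (a point): Centre of the round button's top, 46 mm above the vanity when up; it moves with the button.
- dim (a joint): Round button's travel in m: 0 up, 0.007 fully down (hard stop); it works beyond 0.002. A spring brings it back: 1 N to start it, 2.8 N at 2 mm, 7 N fully down. More than 15 N on any part of the box counts as pressing hard.
- jar: Closed white ceramic jar with a knobbed lid, 64 mm across, 62 mm high, loose, about 0.16 kg, beside the box; origin at the centre of its underside. To be left alone.
- scrubber: Orange silicone face scrubber, a round pad 76 mm across and 27 mm high with a short grip tab, loose, about 0.06 kg, beside the box; origin at the underside's centre. To be left alone.
- lipstick: Closed black lipstick standing upright, 21 x 21 x 74 mm, loose, about 0.03 kg, behind the box; origin at the centre of its underside. To be left alone.
- carousel_slot (a point): One lipstick place on the clear lipstick organizer's turning part (150 mm across, 151 mm high to its top knob); the point lies 17 mm above the vanity and 50 mm from the turning axis, along the turning part's own x. It turns easily on its fixed base. To be left alone.

How it is judged:
By the outcome, as a careful person would: the job done as asked, in the order asked, and still so for the second after the job is handed in, with the robot touching nothing.
It also fails if it takes over 54 s, if anything falls off the work surface, if the arm or the gripper's body presses on something with over 40 N, if the wrist force passes 120 N, or if a joint passes its speed limit or range.

ROBOT

A 7-joint arm with a two-finger parallel gripper is mounted at the origin on the work surface. World frame = base frame: x ahead of the robot, y to its left, z up, the work surface at z = 0. Lengths are in m, angles in rad, forces in N, time in s.
With the tool pointing down it reaches from about 0.4 to 0.85 m from the base axis. Payload 10.4 kg.
Tool frame: the origin (TCP) lies between the finger pads; the fingertips stand 22 mm ahead of it and the grasp point (between the pads) lies 3 mm ahead of it; z points along the fingers, y is the line along which they close (so a half turn about z gives the same grasp; the last joint's range is limited). The gripper opens to 85 mm and grips with 20 to 120 N. Pads are 22 mm wide; open, the fingers measure 114 mm over their backs; the gripper's body (76 mm by 85 mm) begins 54 mm behind the grasp point. The pads swing forward as they close: fully open they stand 13 mm farther back than shut.
Start: joints at [-1.151, 0.332, -0.065, 1.46, 0.022, 1.35, -0.088], TCP at [0.268, 0.565, 0.253] pointing down, gripper open.
Joint ranges: [-2.6, 2.6], [-0.5, 2.12], [-1.47, 1.34], [0.16, 2.42], [-1.27, 4.41], [0.06, 2.06], [-2.6, 2.6]. Speed limits (rad/s): [2.22, 2.22, 2.79, 2.79, 3.14, 3.14, 3.14].

INTERFACE

Orientations are given as a unit quaternion [x, y, z, w].
In Python, from workcell import manip, camera, ticket, boxes_of, outline_of gives the robot as it stands.
- The arm moves only by the tool carry_out, never from a script. Its argument "deltas" is a list of rows, each a list of 5 numbers: the shift along the tool's x, y, z as a fraction of full scale, then the turn about the tool's z as a fraction of full scale, then the opening, from -1 (shut) to 1 (fully open), so that 0 is half open. In form: [[tx, ty, tz, spin, gripper], ...]. A call has 1 to 20 rows; each row is the pose to reach, as a shift and turn from the pose commanded when the call began, along the tool's axes at that moment; what a row does not reach only later rows make up. Full scale, the value 1, is 150 mm for a shift and 30 degrees for a turn. A row lasts 1/8 s, in which the tool goes at most 62.5 mm and 10.7 degrees, less where a joint would pass 70% of its speed; a pose out of reach is approached as far as the arm can. A call with a number of a shift or a turn outside -1 to 1 is refused whole. A call with a gripper value outside its range is refused whole. The fingers move at their own pace and stop on an object; "force" is the grip in N (left out, the last holds). Time passes only in rows, so rows that repeat a pose let the fingers close. It gives the time, the measured TCP pose, the force, the opening and the grip force at its end, in the units of the state.
- manip.get_obs(): the state, without advancing time (a new reading comes with each control period).
- camera(name): name is "scene" or "top" or "wrist"; returns a dict with "img" (400x640x3 uint8, red, green, blue), "depth" (400x640 float32, m along the optical axis (not along the pixel's ray), 0 where there is no reading), "vertical_fov" (degrees; the focal length in pixels is half the picture's height over the tangent of half this angle, whatever the lens; pixels are square), "cx", "cy" (the principal point, pixels), "R" (3x3) and "t" (3): a world point X has camera coordinates R X + t. Camera axes: x right, y down, z forward; pixel columns grow to the right and rows downward; lengths in m; the calibration is good to about 2 mm. A picture is of the moment at which its call begins.
- ticket.hand_in(): hands the job in; it is judged then, once.
Trained networks look in a picture, given as the dict that the camera call returned (one of the last four; its "shot" number tells which), for a name from the list of things; names that differ only in an ending like _2 or _b are one class to them, and where a whole thing is asked for, a point or a joint stands for the part that bears it (a point fixed in the world has none). Each returns a list of dicts, best first, with "conf" (0 to 1); they miss things now and then, are a little off and sometimes report something else, mostly with a low value. They report only what shows in the picture. A call takes as long as a camera call.
- boxes_of(query, picture): "position" ([x, y, z] in m, in world coordinates, good to about 4 mm: the middle of the surface that is visible of it).
- outline_of(query, picture): "region" (400x640 bool, what is visible of it).
The state is a dict: "clock": time; "joint_pos": joint angles; "joint_velocities": joint speeds; "tau": joint torques, N m; "position": TCP position; "ee_rot": TCP orientation; "ft_force": force on the tool from outside, world axes, zero at the start; "torque": the same for the moment, N m; "grip_width": opening from 0.0 (shut) to 1.0 (fully open); "grasp_force": force on a finger pad.
Only numpy, scipy, OpenCV 4.12 (cv2) and the standard library are available. Lean on these libraries where they do the work, as an engineer would, in place of code of your own. Each camera call takes 0.05 s, during which the arm holds its last target. There are 200 camera calls.

## Working session

There is one attempt and no reset: what is moved stays moved. The work goes in short steps, Python scripts to look and compute and a tool call to move; the robot and the scene stay as the last step left them, time stands still between calls to the robot, and variables do not carry over. Pictures are saved under pics/ and viewed, at most 10 in all, crops included, and the job is handed in when it is done.

Besides the shell and the picture viewer there is one more tool, called after ">>>" as name(argument=value, ...) on one line, values as JSON. carry_out: Moves the arm, as the interface text tells. Its arguments: {"type":"object","properties":{"deltas":{"type":"array","items":{"type":"array","items":{"type":"number"}}},"force":{"type":"number"}},"required":["deltas"]}

```bash
mkdir -p pics
python3 - <<'E'
from workcell import *
import cv2,numpy as np
o=manip.get_obs();print(o['clock'],o['position'],o['ee_rot'],o['grip_width'],o['ft_force'])
for n in ['top','scene']:
    p=camera(n);cv2.imwrite(f'pics/{n}0.png',p['img'][:,:,::-1])
    for q in ['box','power_mod','tone_mod','dim_mod','power_press','tone_press','dim_press','jar','scrubber','lipstick','carousel_slot']:
        print(n,q,[(round(d['conf'],2),np.round(d['position'],3).tolist()) for d in boxes_of(q,p)[:2]])
E
```

```text
0.0 [0.26765906 0.56438053 0.25250208] [ 2.19614735e-01  9.75586400e-01 -7.27434005e-04 -1.18457377e-04] 0.9996718397410356 [0.3908457  0.29178023 0.78578204]
top box [(0.78, [0.546, 0.019, 0.03]), (0.29, [0.559, 0.079, 0.041])]
top power_mod [(0.62, [0.561, 0.075, 0.041])]
top tone_mod [(0.95, [0.574, -0.023, 0.037])]
top dim_mod []
top power_press [(0.49, [0.558, 0.076, 0.041])]
top tone_press [(0.63, [0.576, -0.022, 0.038]), (0.17, [0.554, 0.073, 0.043])]
top dim_press [(0.36, [0.577, -0.022, 0.038]), (0.34, [0.562, -0.404, 0.056])]
top jar [(0.59, [0.554, 0.184, 0.051])]
top scrubber [(0.9, [0.562, -0.14, 0.015])]
top lipstick [(0.58, [0.666, 0.001, 0.074])]
top carousel_slot [(0.94, [0.561, -0.405, 0.058])]
scene box [(0.73, [0.6, 0.005, 0.027]), (0.66, [0.579, -0.022, 0.039])]
scene power_mod [(0.86, [0.568, 0.074, 0.038])]
scene tone_mod [(0.83, [0.581, -0.024, 0.042])]
scene dim_mod [(0.64, [0.573, 0.024, 0.039])]
scene power_press [(0.66, [0.563, 0.075, 0.043])]
scene tone_press []
scene dim_press [(0.43, [0.578, 0.027, 0.05])]
scene jar [(0.96, [0.576, 0.182, 0.05])]
scene scrubber [(0.74, [0.565, 0.073, 0.044]), (0.58, [0.575, -0.14, 0.023])]
scene lipstick [(0.63, [0.684, -0.006, 0.05])]
scene carousel_slot [(0.88, [0.594, -0.416, 0.052])]
```

View pics/top0.png

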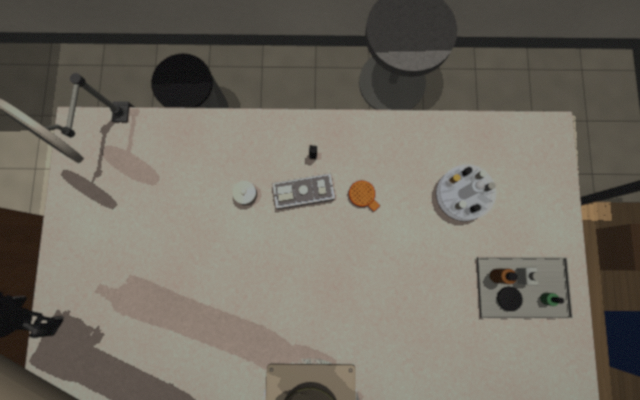

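View pics/scene0.png

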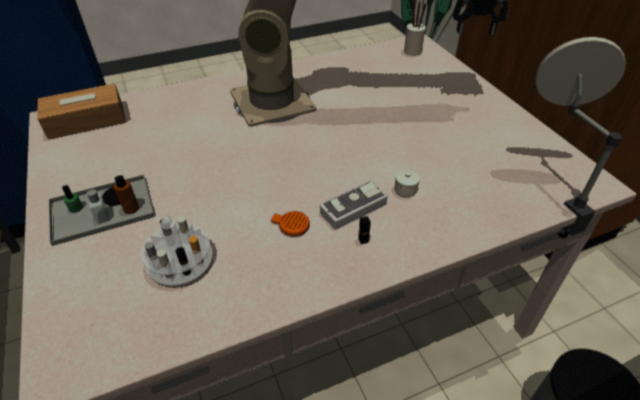

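The top view shows the box at about (303,191), with the wide rocker at (285,190), the button at (303,190) and the narrow rocker at (322,186). The jar is at (244,194), the scrubber at (363,194) and the lipstick at (313,152). The scene view agrees, and box yaw is about 0.14. I'm moving over it with the gripper shut.

>>> carry_out(deltas=[[-1,-0.71,-0.1,0,-1],[-1,-0.71,-0.1,0,-1],[-1,-0.71,-0.1,0,-1],[-1,-0.71,-0.1,0,-1]], force=20)

```text
clock: 1.7
position: [0.3613, 0.4, 0.2694]
ee_rot: [0.223, 0.975, 0.0, 0.001]
ft_force: [-0.7, 0.9, 0.5]
grip_width: 0.144
grasp_force: 0.0
```

>>> carry_out(deltas=[[-1,-0.71,0,0,-1],[-1,-0.71,0,0,-1],[-1,-0.71,0,0,-1],[-1,-0.71,0,0,-1]])

```text
clock: 2.2
position: [0.4498, 0.2397, 0.2686]
ee_rot: [0.223, 0.975, -0.0, 0.001]
ft_force: [-0.0, 1.2, -0.8]
grip_width: 0.001
grasp_force: 0.0
```

>>> carry_out(deltas=[[-1,-0.71,0,0,-1],[-1,-0.71,0,0,-1],[-1,-0.71,0,0,-1],[-1,-0.71,0,0,-1]])

```text
clock: 2.7
position: [0.5389, 0.0797, 0.2683]
ee_rot: [0.223, 0.975, -0.001, 0.0]
ft_force: [0.3, 1.5, -0.7]
grip_width: 0.0
grasp_force: 0.0
```

>>> carry_out(deltas=[[-0.3,-0.2,0,-0.4,-1],[-0.3,-0.2,0,-0.8,-1],[-0.3,-0.2,0,-1,-1],[-0.3,-0.2,0,-1,-1],[-0.3,-0.2,0,-1,-1]])

```text
clock: 3.32
position: [0.5652, 0.0382, 0.2682]
ee_rot: [-0.039, 0.999, 0.0, -0.0]
ft_force: [-0.7, 0.9, -0.3]
grip_width: 0.0
grasp_force: 0.0
```

```bash
cat > h.py <<'E'
from workcell import *
import cv2,numpy as np
def cloud(p):
    f=200/np.tan(np.radians(p['vertical_fov']/2));v,u=np.mgrid[:400,:640];d=p['depth']
    c=np.stack([(u-p['cx'])*d/f,(v-p['cy'])*d/f,d],-1)
    return (c-p['t'])@p['R']
E
python3 - <<'E'
from h import *
p=camera('wrist');cv2.imwrite('pics/w0.png',p['img'][:,:,::-1])
X=cloud(p);np.savez('w0.npz',X=X,img=p['img'])
for q in ['box','power_mod','tone_mod','dim_mod','power_press','tone_press','dim_press']:
    print(q,[(round(d['conf'],2),np.round(d['position'],3).tolist()) for d in boxes_of(q,p)[:2]])
# box top: all points 0.026<z<0.052 near the box
m=(X[...,2]>.026)&(X[...,2]<.055)&(abs(X[...,0]-.57)<.07)&(abs(X[...,1]-.025)<.11)&(p['depth']>0)
r=cv2.minAreaRect(X[m][:,:2].astype(np.float32)*1000);print(r,m.sum(),np.percentile(X[m][:,2],[5,25,50,75,95,99]))
E
```

```text
box [(0.6, [0.546, 0.028, 0.032]), (0.6, [0.563, 0.18, 0.051])]
power_mod [(0.6, [0.561, 0.077, 0.046])]
tone_mod [(0.55, [0.564, -0.136, 0.022]), (0.47, [0.567, 0.028, 0.047])]
dim_mod [(0.81, [0.567, 0.026, 0.038]), (0.66, [0.667, 0.001, 0.06])]
power_press [(0.98, [0.56, 0.075, 0.042])]
tone_press [(0.72, [0.577, -0.023, 0.041]), (0.39, [0.569, 0.029, 0.037])]
dim_press [(0.88, [0.564, 0.026, 0.046]), (0.38, [0.549, 0.027, 0.034])]
((571.3775634765625, 24.6102294921875), (72.42935943603516, 164.352294921875), 10.263043403625488) 9354 [0.03217885 0.03451562 0.03630632 0.03985379 0.04518743 0.04635343]
```

View pics/w0.png

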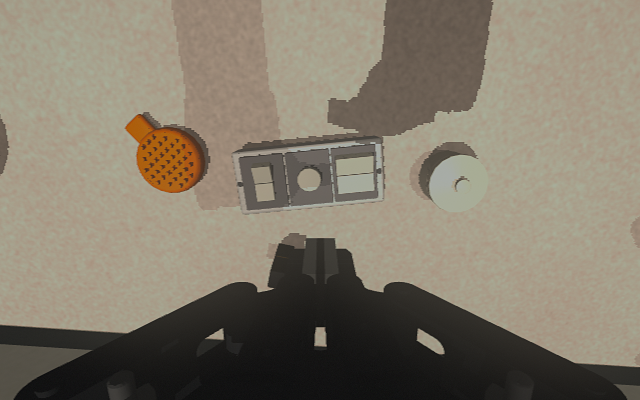

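The wrist view shows the box at (310,175), from left to right the narrow rocker (262,184), the button (308,179) and the wide rocker (355,175). The depth fit gives 72.4 x 164.4 mm, yaw 10.3° and centre (0.571, 0.025), which matches the given size. I'm approaching the wide rocker.

Run:
```python
import numpy as np
X=np.load('w0.npz')['X'];a=np.radians(10.26)
b=(X[...,:2]-[.5714,.0246])@np.array([[np.cos(a),-np.sin(a)],[np.sin(a),np.cos(a)]])*1000;z=X[...,2]*1000
for y0 in (50,0,-50):
    m=(abs(b[...,1]-y0)<24)&(abs(b[...,0])<30)&(z>42)&(z<52)
    print(y0,b[m].mean(0),np.percentile(b[m],[2,98],axis=0).round(1).tolist(),z[m].max(),m.sum())
```

```text
50 [-12.17031124  49.74583497] [[-20.5, 30.9], [12.7, 68.8]] 47.79516737688969 553
0 [-0.61595968  0.20859574] [[-11.9, -11.1], [10.8, 11.6]] 47.088048061385145 436
-50 [-11.67167665 -49.72818964] [[-20.3, -59.1], [15.5, -40.0]] 48.57858548594769 279
```

>>> carry_out(deltas=[[0.1,0.23,0.35,-0.19,-1],[0.1,0.23,0.7,-0.19,-1],[0.1,0.23,1,-0.19,-1],[0.1,0.23,1,-0.19,-1],[0.1,0.23,1,-0.19,-1]])

```text
clock: 4.35
position: [0.5486, 0.07, 0.1202]
ee_rot: [-0.09, 0.996, 0.0, 0.001]
ft_force: [1.1, 0.6, 0.4]
grip_width: -0.002
grasp_force: 0.0
```

>>> carry_out(deltas=[[0.013,0.008,0.2,0,-1],[0.013,0.008,0.29,0,-1],[0.013,0.008,0.31,0,-1],[0.013,0.008,0.33,0,-1],[0.013,0.008,0.345,0,-1],[0.013,0.008,0.345,0,-1],[0.013,0.008,0.345,0,-1]])

```text
clock: 5.22
position: [0.5457, 0.0709, 0.0669]
ee_rot: [-0.09, 0.996, 0.0, 0.0]
ft_force: [0.9, 0.3, 2.0]
grip_width: -0.004
grasp_force: 0.8
```

>>> carry_out(deltas=[[0,0,0.007,0,-1],[0,0,0.014,0,-1],[0,0,0.02,0,-1],[0,0,0.025,0,-1],[0,0,0.025,0,-1],[0,0,0.025,0,-1]])

```text
clock: 5.98
position: [0.5454, 0.0708, 0.0629]
ee_rot: [-0.09, 0.996, 0.0, -0.0]
ft_force: [-2.3, -0.8, 5.0]
grip_width: -0.002
grasp_force: 2.2
```

>>> carry_out(deltas=[[0,0,-0.1,0,-1],[0,0,-0.35,0,-1],[0,-0.3,-0.35,0,-1],[0,-0.667,-0.35,0,-1],[0,-0.667,-0.35,0,-1],[0,-0.667,-0.35,0,-1]])

```text
clock: 6.72
position: [0.5636, -0.0271, 0.1159]
ee_rot: [-0.09, 0.996, 0.0, 0.0]
ft_force: [-0.4, -0.6, 0.1]
grip_width: -0.001
grasp_force: 0.0
```

```bash
cat > c.py <<'E'
from h import *
import sys
p=camera('wrist');cv2.imwrite(sys.argv[1],p['img'][:,:,::-1])
X=cloud(p);a=np.radians(10.26)
b=(X[...,:2]-[.5714,.0246])@np.array([[np.cos(a),-np.sin(a)],[np.sin(a),np.cos(a)]])*1000;z=X[...,2]*1000
for n,y0 in (('power',50),('dim',0),('tone',-50)):
    print(n,[(x,round(float(np.median(z[m])),1),int(m.sum())) for x in (-18,-14,-9,0,9,14,18) if (m:=(abs(b[...,1]-y0)<8)&(abs(b[...,0]-x)<1.5)&(z<54)&(z>30)).any()])
o=manip.get_obs();print(o['clock'],o['position'],o['ft_force'])
E
python3 c.py pics/w1.png
```

```text
power [(-18, 40.4, 117), (-14, 40.4, 119), (-9, 40.4, 109), (0, 40.2, 111), (9, 43.8, 126), (14, 45.5, 124), (18, 46.5, 82)]
dim [(-18, 36.4, 111), (-14, 36.8, 157), (-9, 45.1, 133), (0, 45.1, 118), (9, 45.3, 105), (14, 36.6, 15), (18, 36.3, 93)]
tone [(-18, 46.3, 126), (-14, 45.0, 100), (-9, 43.3, 102)]
6.775 [ 0.56351862 -0.02635298  0.11568542] [ 0.79384643  0.09130429 -0.55157794]
```

View pics/w1.png

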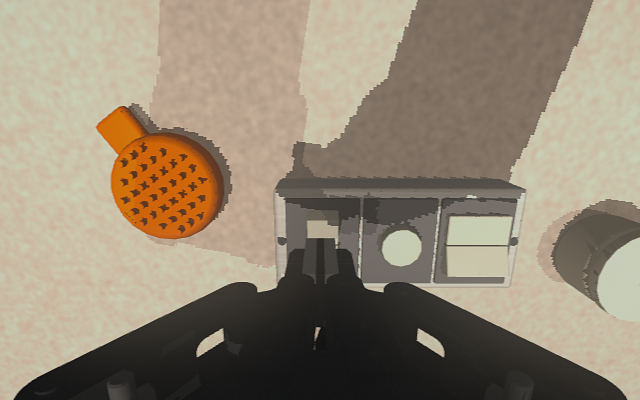

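The wide rocker at (478,245) is fully over: its front half is level at 40.4 mm and its rear half is raised. The fingertip sits over the front half of the narrow rocker at (322,225), so I'm tapping that now.

>>> carry_out(deltas=[[0,0,0.2,0,-1],[0,0,0.27,0,-1],[0,0,0.29,0,-1],[0,0,0.31,0,-1],[0,0,0.325,0,-1],[0,0,0.325,0,-1],[0,0,0.325,0,-1]])

```text
clock: 7.65
position: [0.5636, -0.0275, 0.0668]
ee_rot: [-0.09, 0.996, 0.0, 0.0]
ft_force: [0.2, 0.5, 1.9]
grip_width: -0.002
grasp_force: 0.5
```

>>> carry_out(deltas=[[0,0,0.007,0,-1],[0,0,0.014,0,-1],[0,0,0.02,0,-1],[0,0,0.025,0,-1],[0,0,0.025,0,-1],[0,0,0.025,0,-1]])

```text
clock: 8.4
position: [0.5633, -0.0276, 0.0629]
ee_rot: [-0.09, 0.996, 0.0, -0.0]
ft_force: [-2.7, 1.1, 4.7]
grip_width: -0.0
grasp_force: 2.2
```

>>> carry_out(deltas=[[0,0,-0.1,0,-1],[0,0,-0.35,0,-1],[-0.113,0.333,-0.35,0,-1],[-0.113,0.333,-0.35,0,-1],[-0.113,0.333,-0.35,0,-1]])

```text
clock: 9.02
position: [0.5712, 0.0245, 0.1158]
ee_rot: [-0.09, 0.996, -0.0, 0.0]
ft_force: [0.8, -1.1, -0.5]
grip_width: 0.001
grasp_force: 0.0
```

```bash
python3 c.py pics/w2.png
```

```text
power [(-18, 40.5, 118), (-14, 40.6, 121), (-9, 40.3, 114), (0, 40.3, 119), (9, 43.6, 122), (14, 45.5, 133), (18, 46.7, 83)]
dim [(-18, 36.4, 119), (-14, 36.7, 165), (-9, 45.2, 135), (0, 45.3, 113), (9, 45.2, 72)]
tone [(-18, 40.4, 126), (-14, 40.3, 122), (-9, 40.3, 120), (0, 40.1, 119), (9, 43.8, 123), (14, 45.6, 128), (18, 46.4, 97)]
9.075 [0.57114485 0.0237111  0.11562061] [-0.30568933 -0.32280191  0.36493432]
```

View pics/w2.png

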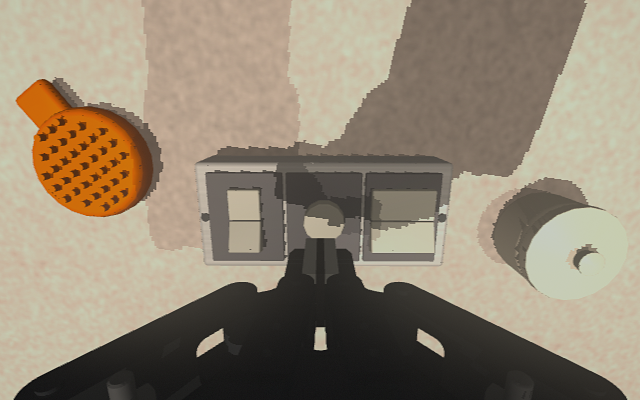

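Both rockers are over, each with its front half at 40.4 mm (narrow at (246,220), wide at (403,220)). The button at (323,220) is under the fingertip, so I'm pressing it next.

>>> carry_out(deltas=[[0,0,0.2,0,-1],[0,0,0.29,0,-1],[0,0,0.31,0,-1],[0,0,0.325,0,-1],[0,0,0.335,0,-1],[0,0,0.345,0,-1],[0,0,0.345,0,-1],[0,0,0.345,0,-1]])

```text
clock: 10.07
position: [0.5715, 0.0244, 0.064]
ee_rot: [-0.09, 0.996, -0.0, 0.0]
ft_force: [-0.1, -3.1, 5.0]
grip_width: 0.002
grasp_force: 2.3
```

4 mm down at about 5 N. Holding for 2.5 s or more, then releasing.

>>> carry_out(deltas=[[0,0,0.003,0,-1],[0,0,0.003,0,-1],[0,0,0.003,0,-1],[0,0,0.003,0,-1],[0,0,0.003,0,-1],[0,0,0.003,0,-1],[0,0,0.003,0,-1],[0,0,0.003,0,-1],[0,0,0.003,0,-1],[0,0,0.003,0,-1],[0,0,0.003,0,-1],[0,0,0.003,0,-1],[0,0,0.003,0,-1],[0,0,0.003,0,-1],[0,0,0.003,0,-1],[0,0,0.003,0,-1],[0,0,0.003,0,-1],[0,0,0.003,0,-1],[0,0,0.003,0,-1],[0,0,0.003,0,-1]])

```text
clock: 12.58
position: [0.5715, 0.0243, 0.0634]
ee_rot: [-0.09, 0.996, -0.0, 0.0]
ft_force: [0.1, -3.8, 5.1]
grip_width: 0.001
grasp_force: 2.6
```

>>> carry_out(deltas=[[0,0,0,0,-1],[0,0,0,0,-1],[0,0,0,0,-1],[0,0,0,0,-1],[0,0,0,0,-1],[0,0,-0.1,0,-1],[0,0,-0.4,0,-1],[0,0,-0.6,0,-1],[0,0,-0.6,0,-1],[0,0,-0.6,0,-1],[0,0,-0.6,0,-1]])

```text
clock: 13.95
position: [0.5704, 0.0248, 0.1521]
ee_rot: [-0.09, 0.996, 0.0, -0.001]
ft_force: [-0.0, -0.5, 0.4]
grip_width: -0.004
grasp_force: 0.0
```

```bash
python3 c.py pics/w3.png
python3 - <<'E'
from h import *
p=camera('scene');cv2.imwrite('pics/s1.png',p['img'][:,:,::-1])
E
```

```text
power [(-18, 40.4, 88), (-14, 40.4, 86), (-9, 40.3, 85), (0, 40.1, 86), (9, 43.9, 94), (14, 45.3, 91), (18, 46.5, 77)]
dim [(-18, 36.2, 85), (-14, 36.3, 110), (-9, 45.1, 95), (0, 45.3, 83), (9, 45.2, 81), (14, 36.5, 28), (18, 36.4, 78)]
tone [(-18, 40.5, 97), (-14, 40.4, 87), (-9, 40.4, 81), (0, 40.4, 87), (9, 43.6, 88), (14, 45.6, 94), (18, 46.9, 60)]
14.0 [0.57046483 0.02471561 0.15211911] [ 0.27110715 -0.41045193  1.06507704]
```

View pics/s1.png

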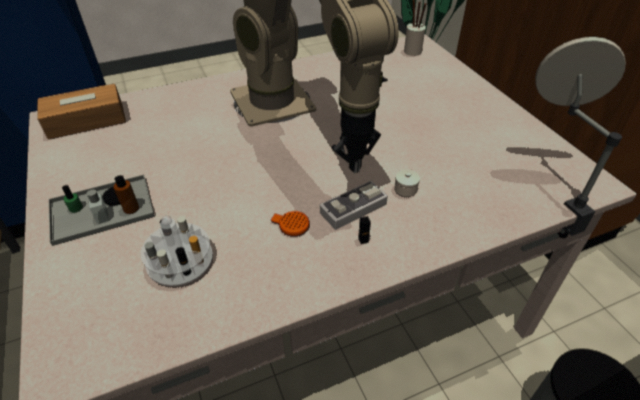

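The scene view shows the gripper clear above the box. The jar (407,183), scrubber (292,222), lipstick (364,230) and organizer (178,252) are all where they started. Both rockers are over and the button is back up.

```bash
python3 -c "
from workcell import *
print(ticket.hand_in())"
```

```text
the job is handed in; nothing more can be done
None
```

I've handed in the job: I tapped the wide rocker over, then the narrow one, and held the round button down for about 3 s at about 5 N. Both rockers measured fully over afterwards; the button is back up, the arm is touching nothing, and the objects around the box look unmoved.

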